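# Set the strata block on the tall specimen stand

## Robot

A 6-joint arm with a two-finger parallel gripper is mounted at the origin on a cart in front of the work surface, level with it; the furniture and walls round the work are solid. World frame = base frame: x ahead of the robot, y to its left, z up, the work surface at z = 0. Lengths are in m, angles in rad, forces in N, time in s.
With the tool pointing down it reaches from about 0.25 to 0.775 m from the base axis. Payload 4 kg.
Tool frame: the origin (TCP) lies at the very end of the fingers, on their centre line; the grasp point (between the pads) lies tcp_to_grasp behind it (tcp_to_grasp is the distance from the TCP to the grasp point, in m); z points along the fingers, y is the direction in which the jaws open and shut (so a half turn about z gives the same grasp; the last joint's range is limited). The gripper opens to 94 mm and grips with 3 to 60 N. Pads are 16 mm wide; open, the fingers measure 119 mm over their backs; the gripper's body (75 mm by 177 mm) begins 78 mm behind the grasp point.
Start: joints at [-1.299, 0.087, 1.371, -0, 1.684, -0.103], TCP at [0.201, -0.512, 0.206] pointing down, gripper open.
Joint ranges: [-3.1, 3.1], [-0.76, 2.03], [0.27, 2.55], [-1.08, 4.22], [0.17, 2.65], [-2.57, 2.57]. Speed limits (rad/s): [2.79, 2.79, 3.14, 3.14, 3.14, 3.14].

## Interface

Orientations are given as [roll, pitch, yaw] about the fixed x, y, z axes, in that order (R = Rz(yaw) Ry(pitch) Rx(roll)).
In Python, from bench import * gives the robot as it stands.
- The arm moves only by the tool play_rows, never from a script. Its argument "rows" is a list of rows, each a list of 3 entries, a list of its own where there are three numbers: the finger opening in cm, from 0 to 9.4, then the shift along the world's x, y, z in cm, then the turn, a rotation vector about the world's x, y, z in rad. A call has 1 to 8 rows; each row is the pose to reach, as a shift and turn from the pose commanded when the call began; what a row does not reach only later rows make up. A row lasts 1/12 s, in which the tool goes at most 41.7 mm and 7.16 degrees, less where a joint would pass 70% of its speed; a pose out of reach is approached as far as the arm can. A call with a gripper value outside its range is refused whole. The fingers move at their own pace and stop on an object; the grip force is fixed at half the most. Time passes only in rows, so rows that repeat a pose let the fingers close. It gives the time, the measured TCP pose, the force and the opening at its end, in the units of the state.
- get_obs(): the state, without advancing time (a new reading comes with each control period).
- snapshot(name): name is "side" or "top"; returns a dict with "pixels" (400x640x3 uint8, red, green, blue), "fx", "fy", "cx", "cy" (pixels), "rvec" (rotation vector, rad) and "tvec" (3), from world to camera coordinates, as OpenCV has them. Camera axes: x right, y down, z forward; pixel columns grow to the right and rows downward; lengths in m; the calibration is good to about 2 mm. A picture is of the moment at which its call begins. There is no depth.
- close_job(): hands the job in, once; it reports no verdict.
Trained networks look in the newest picture that a camera, given by its name, has taken for a name from the list of things; names that differ only in an ending like _2 or _b are one class to them, and where a whole thing is asked for, a point or a joint stands for the part that bears it (a point fixed in the world has none). Each returns a list of dicts, best first, with "confidence" (0 to 1); they miss things now and then, are a little off and sometimes report something else, mostly with a low value. They report only what shows in the picture. A call takes as long as a camera call. They do not tell look-alikes from the thing itself.
- silhouettes(camera, label): "mask" (400x640 bool, what is visible of it) and "point" ([row, column] in pixels, amid what is visible of it).
The state is a dict: "time": time; "joint_positions": joint angles; "qvel": joint speeds; "joint_torque": joint torques, N m; "tool_pos": TCP position; "ee_rot": TCP orientation; "wrist_force": force on the tool from outside, world axes, zero at the start; "wrist_torque": the same for the moment, N m; "width": finger opening in m.
Only numpy, scipy, OpenCV 4.12 (cv2) and the standard library are available. Lean on these libraries where they do the work, as an engineer would, in place of code of your own. Each camera call takes 0.05 s, during which the arm holds its last target. There are 200 camera calls.

## Task

Put the large layered wooden strata block up on the taller of the two specimen stands, ready to be photographed. It must lie level and the same way up as now, centred on the narrow bar with its long side along the bar; set it down gently rather than dropping it, and let go.

Things in the scene. Friction and masses are not known exactly. Their poses are not given: they have to be found in the camera images.
- strata_block: The large strata block: a solid wooden block in several horizontal brown and tan bands, dark brown on top, 95 mm long (its x), 55 mm wide (its y), 45 mm high, about 0.2 kg, lying loose on the worktop. Origin at the centre of its underside, z up. Pinch it across its 55 mm width.
- tall_stand: The taller of two specimen stands of one design, heavy and fixed to the worktop: a round dark foot 90 mm across, a 16 mm column and a narrow level bar on top, 80 mm long (its x) by 30 mm wide (its y) and 14 mm thick, faced with cork. Top of the bar 130 mm above the worktop. Origin at the centre of the foot's underside, directly below the middle of the bar; z up.
- low_stand: The lower stand, not to be used: same design and bar, but the top of its bar is only 65 mm above the worktop. Origin at the centre of the foot's underside.
- small_block: A smaller wooden block of two bands, pale over dark, 66 x 42 x 30 mm, not to be used; lies loose on the worktop. Origin at the centre of its underside.
There are look-alikes about, which are no part of the job. What is shaped like the strata_block but orange is not meant.

How it is judged:
At the end, for the whole second after the job is handed in: The strata block rests on the bar of the tall stand, released and at rest, same side up and level within 7 degrees, its middle within 15 mm of the bar's middle, its long side within 12 degrees of the bar's length (either way round) (horizontal distance between strata_block and tall_stand below 0.015 m and z of strata_block in the frame of tall_stand between 0.124 and 0.136 m and angle between strata_block's own z axis and vertical below 0.12 rad and angle between the x axis of strata_block and the x axis of tall_stand, either way round below 0.21 rad and contact force between strata_block and tall_stand above 0.3 N and linear speed of strata_block below 0.02 m/s); the robot touches nothing.
It fails at once if the strata block is dropped (falls free of the fingers faster than 0.5 m/s, a fall of over about 12 mm) (linear speed of strata_block above 0.5 m/s and contact force between the fingers and strata_block below 0.01 N).
It also fails if it takes over 40 s, if anything falls off the work surface, if the arm or the gripper's body presses on something with over 40 N, if the wrist force passes 120 N, or if a joint passes its speed limit or range.

## Working session

There is one attempt and no reset: what is moved stays moved. The work goes in short steps, Python scripts to look and compute and a tool call to move; the robot and the scene stay as the last step left them, time stands still between calls to the robot, and variables do not carry over. Pictures are saved under pics/ and viewed, about 8 in all and at most 12, crops included, and the job is handed in when it is done.

Besides the shell and the picture viewer there is one more tool, called as a command line: name --argument value ..., lists and objects as JSON in quotes. play_rows: Moves the arm, as the interface text tells. Its arguments: {"type":"object","properties":{"rows":{"type":"array"}},"required":["rows"]}

```bash
mkdir -p pics; ls; cat > h.py <<'E'
from bench import *
import numpy as np, cv2
def snap(cam,fn=None):
    s=snapshot(cam)
    if fn: cv2.imwrite('pics/'+fn,cv2.cvtColor(s['pixels'],cv2.COLOR_RGB2BGR))
    s['K']=np.array([[s['fx'],0,s['cx']],[0,s['fy'],s['cy']],[0,0,1.]]); s['rvec']=np.array(s['rvec'],float);s['tvec']=np.array(s['tvec'],float)
    return s
def onplane(s,uv,z):
    R=cv2.Rodrigues(s['rvec'])[0]; c=-R.T@s['tvec']
    d=np.c_[(np.atleast_2d(uv)-[s['cx'],s['cy']])/[s['fx'],s['fy']],np.ones(len(np.atleast_2d(uv)))]@R
    return c+d*((z-c[2])/d[:,2])[:,None]
def proj(s,P): return cv2.projectPoints(np.atleast_2d(np.array(P,float)),s['rvec'],s['tvec'],s['K'],None)[0][:,0]
E
python3 - <<'E'
from h import *
for c in ('top','side'):
    s=snap(c,c+'0.png')
    R=cv2.Rodrigues(s['rvec'])[0]; print(c,-R.T@s['tvec'],R[2],s['fx'])
    for l in ('strata_block','tall_stand','low_stand','small_block'):
        for d in silhouettes(c,l):
            ys,xs=np.nonzero(d['mask']); print(l,round(d['confidence'],2),d['point'],len(xs),xs.min(),xs.max(),ys.min(),ys.max(), s['pixels'][d['mask']].mean(0).astype(int))
print(get_obs())
E
```

```text
pics
top [ 0.41294416 -0.0020782   1.51314   ] [ 0.0479638  -0.00214865 -0.99884676] 479.06142881737213
strata_block 0.9 [224.5, 455.9] 675 445 467 208 239 [168  94   5]
strata_block 0.61 [194.1, 351.7] 571 342 361 180 212 [97 53 24]
strata_block 0.58 [189.6, 207.2] 629 195 222 174 202 [109  87  64]
tall_stand 0.66 [180.8, 286.2] 655 271 298 164 195 [113  90  65]
low_stand 0.78 [187.7, 209.7] 648 195 223 175 202 [109  87  64]
small_block 0.76 [197.7, 419.2] 287 411 429 188 209 [173 159  90]
side [ 0.03386015 -1.11092602  1.02247362] [ 0.29450096  0.70882833 -0.64096145] 519.1385383664152
strata_block 0.92 [214.7, 327.8] 838 307 344 200 230 [127  71  39]
tall_stand 0.82 [159.4, 312.5] 672 300 327 140 185 [146 127 107]
low_stand 0.62 [129.7, 280.8] 251 269 294 122 140 [172 143 109]
small_block 0.94 [267.0, 355.3] 513 342 370 254 280 [200 172 106]
{'time': 0.5, 'joint_positions': array([-1.29907082e+00,  8.72351205e-02,  1.37075849e+00,  1.05111724e-06,
        1.68359316e+00, -1.03135337e-01]), 'qvel': array([-8.19012563e-05, -1.01547571e-03, -7.82062235e-04,  7.97725141e-05,
        5.62198080e-05,  1.55786980e-03]), 'joint_torque': array([-8.77855819e-04, -3.39625454e+01, -3.02266431e+01,  7.17113167e-02,
        2.44417309e-02, -2.52070765e-05]), 'tool_pos': array([ 0.20135657, -0.51181568,  0.20545695]), 'ee_rot': array([ 3.14158670e+00, -4.33520867e-07,  3.74860957e-01]), 'wrist_force': array([-0.03132672, -0.27489457,  0.4686421 ]), 'wrist_torque': array([-0.02021462,  0.02327701,  0.00637677]), 'width': 0.09435407928806773}
```

```bash
python3 - <<'E'
import cv2,numpy as np
t=cv2.imread('pics/top0.png')[140:265,170:490]; s=cv2.imread('pics/side0.png')[100:300,200:420]
cv2.imwrite('pics/c1.png',np.vstack([cv2.resize(t,(800,312),interpolation=2)]))
cv2.imwrite('pics/c2.png',cv2.resize(s,(660,600),interpolation=2))
E
```

```text
(no output)
```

View pics/c1.png

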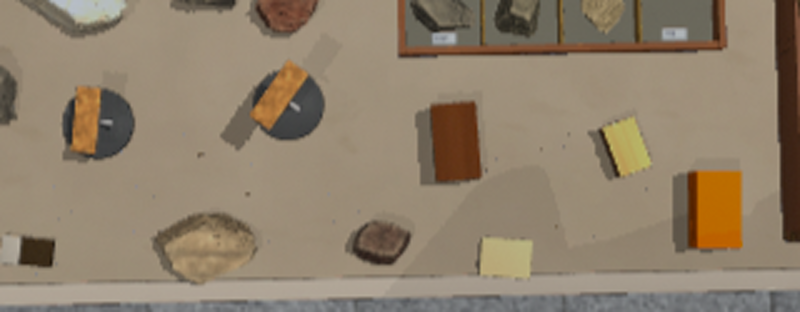

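View pics/c2.png

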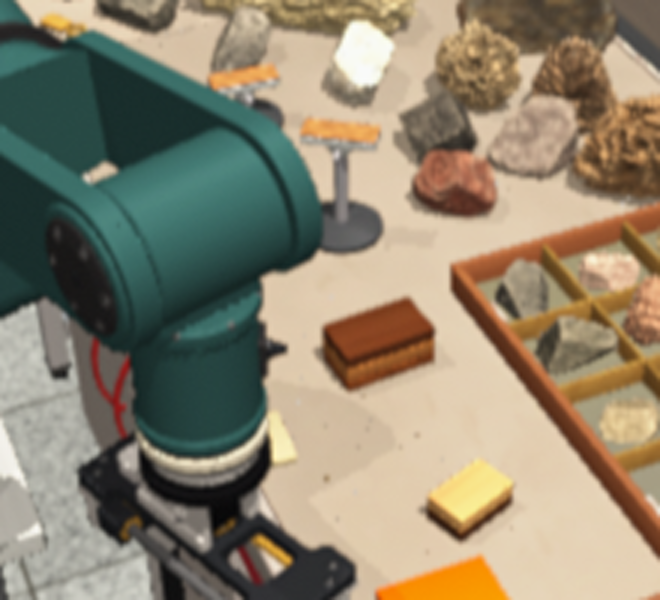

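View pics/side0.png

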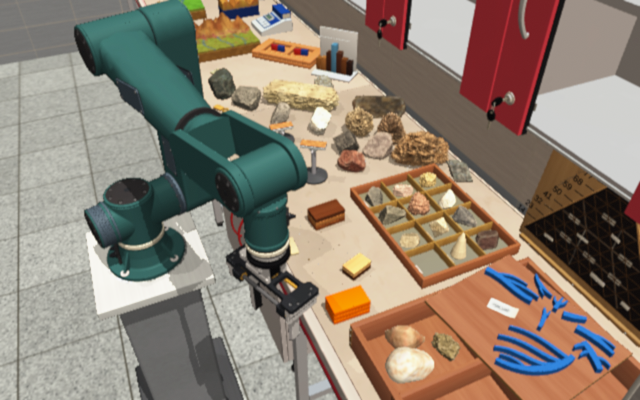

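The pictures show these things:
- **Strata block:** the brown one, at top-view (352,196) and side-view (326,214). The orange look-alike is at top-view (456,224).
- **Stands:** the one at top-view (281,178) has a long visible column in the side view at (313,160), so it should be the tall one. The other is at (205,188).

Next I'll fit box outlines to get poses.

```bash
cat >> h.py <<'E'
from scipy.optimize import minimize
def boxpts(x,y,yaw,L,W,z0,z1):
    c,s=np.cos(yaw),np.sin(yaw)
    return np.array([[x+c*a*L/2-s*b*W/2,y+s*a*L/2+c*b*W/2,z] for a in(-1,1) for b in(-1,1) for z in(z0,z1)])
def hullmask(s,P):
    m=np.zeros((400*4,640*4),np.uint8); h=cv2.convexHull((proj(s,P)*4+2).astype(np.float32)).round().astype(np.int32)
    cv2.fillConvexPoly(m,h,1); return cv2.resize(m.astype(np.float32),(640,400),interpolation=cv2.INTER_AREA)
def fit(views,x0,L,W,z0,z1):
    def f(p):
        e=0
        for s,m in views:
            h=hullmask(s,boxpts(*p,L,W,z0,z1)); e+=np.abs(h-m).sum()/m.sum()
        return e
    best=min((minimize(f,[x0[0],x0[1],yw],method='Nelder-Mead',options=dict(initial_simplex=np.array([x0[0],x0[1],yw])+np.array([[0,0,0],[.01,0,0],[0,.01,0],[0,0,.25]]),xatol=1e-4,fatol=1e-4)) for yw in np.arange(0,3.14,.4)),key=lambda r:r.fun)
    return best.x,best.fun
def orange(s,box,lo=(5,110,90),hi=(20,255,255)):
    h=cv2.inRange(cv2.cvtColor(s['pixels'],cv2.COLOR_RGB2HSV),lo,hi)>0
    m=np.zeros_like(h); r0,r1,c0,c1=box; m[r0:r1,c0:c1]=h[r0:r1,c0:c1]; return m
E
python3 - <<'E'
from h import *
T=snap('top'); mt=[d['mask'] for d in silhouettes('top','strata_block') if abs(d['point'][1]-352)<12]
S=snap('side'); ms=[d['mask'] for d in silhouettes('side','strata_block') if abs(d['point'][1]-327)<15]
x0=onplane(T,[352,196],.045)[0]; print('guess',x0)
for v in ([(T,mt[0])],[(S,ms[0])],[(T,mt[0]),(S,ms[0])]): print('block',fit(v,x0,.095,.055,0,.045))
bt=orange(T,(158,202,265,302)); bs=orange(S,(135,155,298,330)); print(bt.sum(),bs.sum())
x0=onplane(T,[281,178],.13)[0]; print('guess',x0)
for v in ([(T,bt)],[(S,bs)],[(T,bt),(S,bs)]): print('tall',fit(v,x0,.08,.03,.116,.13), 'low hyp', fit(v,onplane(T,[281,178],.065)[0],.08,.03,.051,.065)[1])
bl=orange(T,(168,208,190,230)); x0=onplane(T,[205,188],.065)[0]; print('low',x0,fit([(T,bl)],x0,.08,.03,.051,.065))
# foot of tall: dark pixels
d=(T['pixels'].max(2)<90); m=np.zeros_like(d); m[160:200,265:305]=d[160:200,265:305]
ys,xs=np.nonzero(m); (c,r)=cv2.minEnclosingCircle(np.c_[xs,ys].astype(np.float32)); print('foot',onplane(T,[c],.01),r*1.5/479)
E
```

```text
guess [ 0.50614886 -0.0806403   0.045     ]
block (array([ 0.50753665, -0.08032721,  3.19892797]), np.float64(0.048355263157894735))
block (array([ 0.50805637, -0.0821842 ,  0.0663953 ]), np.float64(0.05253953771289538))
block (array([ 0.50794726, -0.08087617,  0.04866789]), np.float64(0.121426399026764))
290 140
guess [0.55722591 0.12840985 0.13      ]
tall (array([ 0.55925912,  0.1292068 , -0.64629589]), np.float64(0.07262931034482759)) low hyp 0.07241379310344828
tall (array([ 0.56381714,  0.13830043, -0.39917789]), np.float64(0.7276785714285714)) low hyp 0.5633928571428571
tall (array([0.55936169, 0.12970004, 2.48495344]), np.float64(0.8449353448275863)) low hyp 2.756911945812808
low [0.53831333 0.36525473 0.065     ] (array([ 0.54011504,  0.37024454, -0.10051889]), np.float64(0.15721153846153846))
foot [[0.55833291 0.12822014 0.01      ]] 0.04476782076045217
```

```bash
python3 -c "
import bench;print([n for n in dir(bench) if n[0]!='_']);print(getattr(bench,'tcp_to_grasp',None))"
```

```text
['IKError', 'close_job', 'get_obs', 'silhouettes', 'snapshot', 'tcp_to_grasp']
0.0188
```

play_rows --rows '[[9.4,[2,2.8,0],[0,0,0.12]],[9.4,[4,5.5,0],[0,0,0.24]],[9.4,[6,8.3,0],[0,0,0.36]],[9.4,[8,11,0],[0,0,0.48]],[9.4,[10,13.8,0],[0,0,0.6]],[9.4,[12,16.5,0],[0,0,0.72]],[9.4,[14,19.3,0],[0,0,0.84]],[9.4,[16,22,0],[0,0,0.96]]]'

```text
time: 1.37
tool_pos: [0.362, -0.2903, 0.2058]
ee_rot: [3.141, 0.0, 1.341]
wrist_force: [0.6, -0.5, -0.2]
width: 0.094
```

play_rows --rows '[[9.4,[1.9,2.6,0],[0,0,0.12]],[9.4,[3.8,5.2,0],[0,0,0.24]],[9.4,[5.7,7.8,0],[0,0,0.36]],[9.4,[7.5,10.5,0],[0,0,0.48]],[9.4,[9.5,13,0],[0,0,0.6]],[9.4,[11.5,15.7,0],[0,0,0.72]],[9.4,[13,18.3,0],[0,0,0.84]],[9.4,[14.6,20.9,0],[0,0,0.96]]]'

```text
time: 2.03
tool_pos: [0.508, -0.0813, 0.2056]
ee_rot: [3.141, 0.0, 2.301]
wrist_force: [1.2, -0.1, -0.3]
width: 0.0938
```

play_rows --rows '[[9.4,[0,0,-1],[0,0,0.12]],[9.4,[0,0,-2],[0,0,0.24]],[9.4,[0,0,-3],[0,0,0.36]],[9.4,[0,0,-4],[0,0,0.48]],[9.4,[0,0,-5],[0,0,0.6]],[9.4,[0,0,-6],[0,0,0.72]],[9.4,[0,0,-8],[0,0,0.84]],[9.4,[0,0,-10],[0,0,0.9]]]'

```text
time: 2.7
tool_pos: [0.5081, -0.083, 0.1058]
ee_rot: [-3.141, 0.002, -3.083]
wrist_force: [-0.6, 0.3, -0.5]
width: 0.0941
```

```bash
python3 - <<'E'
from h import *
import time
S=snap('side','s1.png');T=snap('top','t1.png')
o=get_obs(); print(o['time'],o['tool_pos'],o['ee_rot'],o['joint_positions'],o['wrist_force'])
ms=[d['mask'] for d in silhouettes('side','strata_block') if abs(d['point'][1]-327)<25]
if ms: print(fit([(S,ms[0])],[.508,-.081],.095,.055,0,.045))
a=cv2.imread('pics/s1.png')[90:270,220:400]; cv2.imwrite('pics/c3.png',cv2.resize(a,(600,600),interpolation=2))
E
```

```text
2.8 [ 0.50478163 -0.08210776  0.10185769] [ 3.13905832 -0.00712443 -3.08866872] [-2.72234721e-01  5.16664013e-02  1.61589813e+00  1.26098530e-04
  1.48158884e+00 -1.89595766e+00] [-0.22347603  0.11868522 -0.91172051]
(array([ 0.50736403, -0.08380568,  0.01308617]), np.float64(0.06396063960639606))
```

View pics/c3.png

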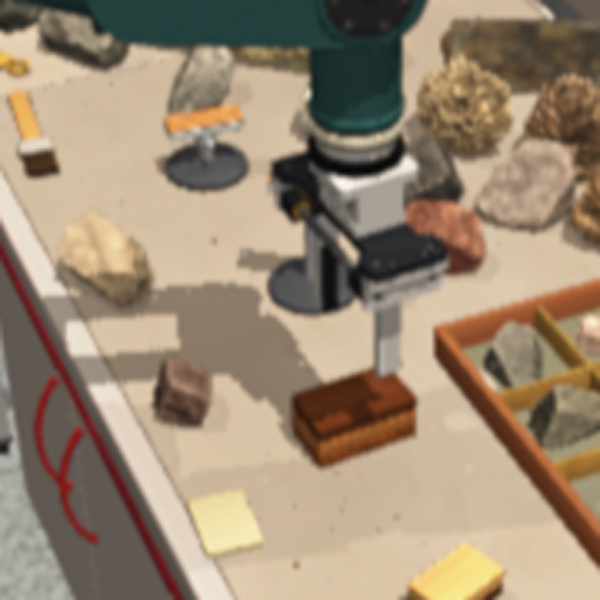

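```bash
python3 - <<'E'
from h import *
S=snap('side')
print(proj(S,[[.505,-.13,.102],[.505,-.03,.102],[.505,-.137,.102]]))
for i in range(4):
    o=get_obs(); print(o['time'],o['tool_pos'],o['ee_rot'][2]); snapshot('top')
E
```

```text
[[331.9465583  203.22592198]
 [317.13630405 182.83141908]
 [333.03868465 204.72983769]]
2.9 [ 0.50722712 -0.08279077  0.10563276] -3.09003208299851
2.95 [ 0.5079243  -0.08301134  0.10660861] -3.089802783855047
3.0 [ 0.50831312 -0.08309718  0.10714648] -3.0895027143004836
3.05 [ 0.50841436 -0.08314155  0.10731735] -3.089278918941741
```

play_rows --rows '[[9.4,[0,0.2,-2],[0,0,0]],[9.4,[0,0.2,-4],[0,0,0]],[9.4,[0,0.2,-6],[0,0,0]],[9.4,[0,0.2,-7.5],[0,0,0]],[9.4,[0,0.2,-8.5],[0,0,0]],[9.4,[0,0.2,-9.2],[0,0,0]],[9.4,[0,0.2,-9.6],[0,0,0]],[9.4,[0,0.2,-9.6],[0,0,0]]]'

```text
time: 3.77
tool_pos: [0.5074, -0.0809, 0.0094]
ee_rot: [3.141, -0.0, -3.089]
wrist_force: [0.0, -0.0, 1.0]
width: 0.0938
```

Descended without contact; now I'll close the fingers.

play_rows --rows '[[4.5,[0,0,0],[0,0,0]],[4.5,[0,0,0],[0,0,0]],[4.5,[0,0,0],[0,0,0]],[4.5,[0,0,0],[0,0,0]],[4.5,[0,0,0],[0,0,0]],[4.5,[0,0,0],[0,0,0]],[4.5,[0,0,0],[0,0,0]],[4.5,[0,0,0],[0,0,0]]]'

```text
time: 4.43
tool_pos: [0.5075, -0.081, 0.0098]
ee_rot: [-3.141, 0.0, -3.088]
wrist_force: [-0.2, -0.1, 1.0]
width: 0.0545
```

play_rows --rows '[[4.5,[0,0,0.5],[0,0,0]],[4.5,[0,0,1.5],[0,0,0]],[4.5,[0,0,3],[0,0,0]],[4.5,[0,0,5],[0,0,0]],[4.5,[0,0,7],[0,0,0]],[4.5,[0,0,9],[0,0,0]],[4.5,[0,0,11],[0,0,0]],[4.5,[0,0,12],[0,0,0]]]'

```text
time: 5.1
tool_pos: [0.5086, -0.0811, 0.1331]
ee_rot: [-3.14, 0.005, -3.088]
wrist_force: [-0.1, -0.3, -1.2]
width: 0.0547
```

play_rows --rows '[[4.5,[0,0,1.5],[0,0,0]],[4.5,[0,0,3],[0,0,0]],[4.5,[0,0,4.5],[0,0,0]],[4.5,[0,0,5],[0,0,0]],[4.5,[0.5,2,5],[0,0,-0.05]],[4.5,[1,4,5],[0,0,-0.1]],[4.5,[1.5,6,5],[0,0,-0.2]],[4.5,[2,8,5],[0,0,-0.3]]]'

```text
time: 5.77
tool_pos: [0.527, -0.0, 0.1788]
ee_rot: [-3.142, -0.001, 2.889]
wrist_force: [1.8, 0.2, -1.5]
width: 0.0547
```

play_rows --rows '[[4.5,[0.5,2,0],[0,0,-0.1]],[4.5,[1,4,0],[0,0,-0.2]],[4.5,[1.5,6,0],[0,0,-0.3]],[4.5,[2,8,0],[0,0,-0.36]],[4.5,[2.5,10,0],[0,0,-0.4]],[4.5,[3,12,0],[0,0,-0.4]],[4.5,[3.2,13,0],[0,0,-0.4]],[4.5,[3.2,13,0],[0,0,-0.4]]]'

```text
time: 6.43
tool_pos: [0.559, 0.1309, 0.1785]
ee_rot: [-3.141, -0.002, 2.498]
wrist_force: [-0.4, -1.3, -2.1]
width: 0.0549
```

```bash
python3 - <<'E'
from h import *
for i in range(4): snapshot('top')
S=snap('side','s2.png');T=snap('top','t2.png')
o=get_obs(); print(o['time'],o['tool_pos'],o['ee_rot'],o['joint_positions'],o['wrist_force'],o['width'])
zb=o['tool_pos'][2]-.0095
for c,s in (('side',S),('top',T)):
    for d in silhouettes(c,'strata_block'):
        print(c,d['confidence'],d['point'],d['mask'].sum())
a=cv2.imread('pics/s2.png')[80:200,250:410]
k=5;a=cv2.resize(a,None,fx=k,fy=k,interpolation=2)
def dr(P,col):
    q=(proj(S,P)-[250,80]+.5)*k; cv2.polylines(a,[cv2.convexHull(q.astype(np.float32)).astype(np.int32)],True,col,1)
dr(boxpts(*o['tool_pos'][:2],o['ee_rot'][2],.095,.055,zb,zb+.045),(0,255,0))
dr(boxpts(.5593,.1295,-.65,.08,.03,.116,.13),(255,0,255))
cv2.imwrite('pics/c4.png',a)
E
```

```text
6.7333 [0.55924701 0.12805565 0.17957376] [-3.14136974e+00  2.29777916e-04  2.49340776e+00] [ 1.26479715e-01  1.46299711e-01  1.35667003e+00 -3.20767056e-04
  1.63861462e+00 -7.96153432e-01] [ 0.23300188  0.54134676 -0.85840314] 0.05478744284650288
side 0.82 [307.1, 347.2] 1273
side 0.74 [126.2, 317.5] 592
top 0.76 [223.2, 454.2] 683
```

View pics/c4.png

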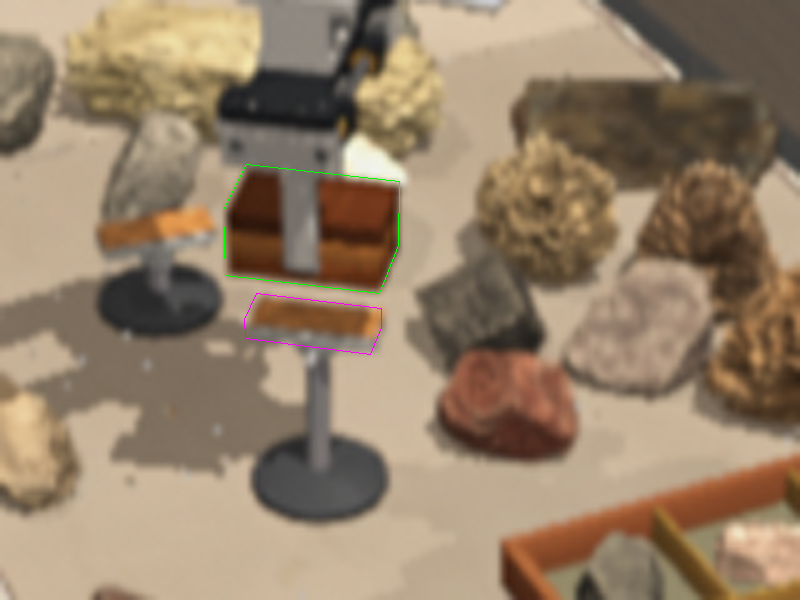

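play_rows --rows '[[4.5,[0,0.1,-1],[0,0,0]],[4.5,[0,0.1,-2],[0,0,0]],[4.5,[0,0.1,-2.7],[0,0,0]],[4.5,[0,0.1,-3.2],[0,0,0]],[4.5,[0,0.1,-3.5],[0,0,0]],[4.5,[0,0.1,-3.7],[0,0,0]],[4.5,[0,0.1,-3.8],[0,0,0]],[4.5,[0,0.1,-3.8],[0,0,0]]]'

```text
time: 7.5
tool_pos: [0.5594, 0.1302, 0.1415]
ee_rot: [3.141, 0.0, 2.495]
wrist_force: [-0.6, -0.8, -1.0]
width: 0.055
```

play_rows --rows '[[4.5,[0,0,-0.05],[0,0,0]],[4.5,[0,0,-0.1],[0,0,0]],[4.5,[0,0,-0.1],[0,0,0]],[4.5,[0,0,-0.1],[0,0,0]]]'

```text
time: 7.83
tool_pos: [0.5595, 0.1302, 0.1408]
ee_rot: [3.141, 0.0, 2.495]
wrist_force: [0.1, -0.0, -2.2]
width: 0.0547
```

play_rows --rows '[[4.5,[0,0,-0.05],[0,0,0]],[4.5,[0,0,-0.1],[0,0,0]],[4.5,[0,0,-0.1],[0,0,0]],[4.5,[0,0,-0.1],[0,0,0]]]'

```text
time: 8.17
tool_pos: [0.5595, 0.1302, 0.1398]
ee_rot: [3.141, 0.0, 2.495]
wrist_force: [0.6, 0.5, -0.2]
width: 0.0549
```

play_rows --rows '[[4.5,[0,0,-0.05],[0,0,0]],[4.5,[0,0,-0.1],[0,0,0]],[4.5,[0,0,-0.1],[0,0,0]],[4.5,[0,0,-0.1],[0,0,0]]]'

```text
time: 8.5
tool_pos: [0.5595, 0.1302, 0.1397]
ee_rot: [3.141, 0.001, 2.495]
wrist_force: [-1.7, -0.5, 5.6]
width: 0.0548
```

play_rows --rows '[[6,[0,0,0],[0,0,0]],[6.5,[0,0,0],[0,0,0]],[7,[0,0,0],[0,0,0]],[7.5,[0,0,0],[0,0,0]],[8,[0,0,0],[0,0,0]],[8.5,[0,0,0],[0,0,0]],[8.5,[0,0,0],[0,0,0]],[8.5,[0,0,0],[0,0,0]]]'

```text
time: 9.17
tool_pos: [0.5593, 0.1301, 0.1384]
ee_rot: [3.142, -0.0, 2.495]
wrist_force: [-1.2, -0.6, -0.4]
width: 0.0848
```

play_rows --rows '[[8.5,[0,0,0.5],[0,0,0]],[8.5,[0,0,1.5],[0,0,0]],[8.5,[0,0,3],[0,0,0]],[8.5,[0,0,5],[0,0,0]],[8.5,[0,0,7],[0,0,0]],[8.5,[0,0,9],[0,0,0]],[8.5,[0,0,10],[0,0,0]],[8.5,[0,0,10],[0,0,0]]]'

```text
time: 9.83
tool_pos: [0.5609, 0.1304, 0.2428]
ee_rot: [3.136, 0.005, 2.495]
wrist_force: [0.9, 0.2, -0.1]
width: 0.085
```

play_rows --rows '[[8.5,[0,-3,0],[0,0,0]],[8.5,[0,-6,0],[0,0,0]],[8.5,[0,-9,0],[0,0,0]],[8.5,[0,-12,0],[0,0,0]],[8.5,[0,-15,0],[0,0,0]],[8.5,[0,-18,0],[0,0,0]],[8.5,[0,-21,0],[0,0,0]],[8.5,[0,-23,0],[0,0,0]]]'

```text
time: 10.5
tool_pos: [0.5586, -0.1023, 0.237]
ee_rot: [-3.14, -0.002, 2.493]
wrist_force: [-0.5, 0.4, -0.7]
width: 0.0849
```

```bash
python3 - <<'E'
from h import *
for i in range(4): snapshot('top')
S=snap('side','s3.png');T=snap('top','t3.png')
o=get_obs(); print(o['time'],o['tool_pos'],o['width'],o['wrist_force'])
V=[]
for c,s,col in (('side',S,317),('top',T,281)):
    for d in silhouettes(c,'strata_block'):
        print(c,round(d['confidence'],2),d['point'],d['mask'].sum())
        if abs(d['point'][1]-col)<20: print(fit([(s,d['mask'])],[.559,.13],.095,.055,.13,.175))
a=cv2.imread('pics/s3.png')[80:200,250:410]; b=cv2.imread('pics/t3.png')[130:230,230:390]
cv2.imwrite('pics/c5.png',np.hstack([cv2.resize(a,None,fx=2.5,fy=2.5,interpolation=2),cv2.resize(b,(400,300),interpolation=2)]))
E
```

```text
10.8 [ 0.5591971  -0.09873634  0.23799659] 0.08499483234415905 [-0.05804192 -0.40647588  0.25113394]
side 0.95 [137.8, 313.6] 730
(array([0.56085165, 0.12921382, 2.52030298]), np.float64(0.05684931506849315))
side 0.72 [304.7, 348.6] 1230
top 0.84 [223.8, 458.5] 688
top 0.57 [175.8, 278.5] 672
(array([ 0.55888185,  0.13164305, -0.63486482]), np.float64(0.08863467261904762))
```

View pics/c5.png

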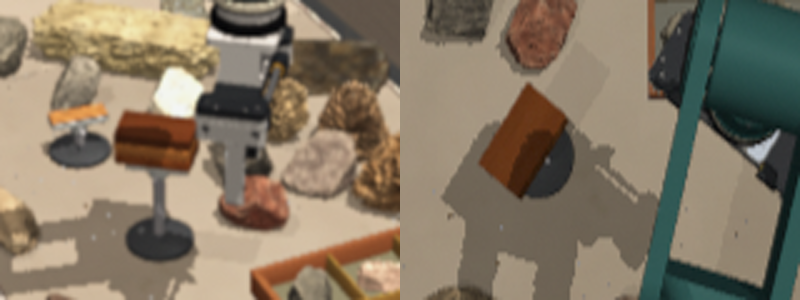

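The block sits level on the tall stand, at side-view (314,138) and top-view (278,176). The arm is clear at z = 0.24, so I'll hand in.

```bash
python3 -c "
from bench import *
print(close_job())"
```

```text
the job is handed in; nothing more can be done
None
```

The strata block is on the tall stand's bar, lying level and dark side up, released, and the job is handed in. I gripped it across its 55 mm width and lowered it in 1 mm steps until contact (about 6 N at the wrist). Then I opened the fingers and backed the arm away. It took about 11 s of the 40 s allowed.

- **Position and angle:** outline fits after release put the block's middle at (0.561, 0.129) m from the side camera and (0.559, 0.132) m from the top camera. The bar's middle is at about (0.559, 0.129) m, so it is within about 3 mm. The long side is within about 0.03 rad of the bar in both views.
- **Clearance:** the fingers were open and away from everything at z = 0.24 m, with no contact force showing at the wrist.
- **Weaker checks:** before the lift, the outline network gave low confidence in the top view (0.61), and it confused the block with the orange look-alike and the low stand. I chose the block by its colour and position in the pictures. The side camera could not fit the bar well (a mismatch of 0.73, because its colour mask was poor). I therefore took the bar's pose from the top camera and confirmed it with an overlay on the side picture. I judged level by eye and did not measure it.

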